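# Tilt the nuts into the red corner of the tote

## Robot

A 7-joint arm with a two-finger parallel gripper is mounted at the origin on the work surface. World frame = base frame: x ahead of the robot, y to its left, z up, the work surface at z = 0. Lengths are in m, angles in rad, forces in N, time in s.
With the tool pointing down it reaches from about 0.4 to 0.925 m from the base axis. Payload 4.1 kg.
Tool frame: the origin (TCP) lies between the finger pads; the fingertips stand 25 mm ahead of it and the grasp point (between the pads) lies 6 mm ahead of it; z points along the fingers, y is the line along which they close (so a half turn about z gives the same grasp; the last joint's range is limited). The gripper opens to 85 mm and grips with 20 to 120 N. Pads are 22 mm wide; open, the fingers measure 114 mm over their backs; the gripper's body (76 mm by 85 mm) begins 54 mm behind the grasp point. The pads swing forward as they close: fully open they stand 13 mm farther back than shut.
Start: joints at [1.192, 0.398, 0.045, 1.537, -0.019, 1.207, -0.051], TCP at [0.18, -0.625, 0.234] pointing down, gripper open.
Joint ranges: [-2.82, 2.82], [-0.49, 2.23], [-1.37, 1.46], [0, 2.46], [-1.36, 4.5], [0.23, 2], [-2.94, 2.94]. Speed limits (rad/s): [2.57, 2.57, 3.14, 3.14, 3.14, 3.14, 3.14].

## Interface

Orientations are given as a rotation vector (axis times angle).
In Python, from rig import r gives the robot as it stands. Calls block until the motion is done:
- r.move_to(position, orientation): joint-space move of the TCP to a pose.
- r.line_to(position, attitude=None, rate=0.15): straight line of the TCP; attitude=None keeps the orientation; rate is the mean speed in m/s.
- r.movej(angles): joint-space move.
- r.set_gripper(opening): opening from 0.0 (shut) to 1.0 (fully open); the grip force is fixed at half the most; returns when the fingers have stopped.
- r.dwell(seconds).
- r.inverse_kinematics(position, orientation): joint angles nearest the present ones, or None.
- r.observe(): the state.
- r.read_camera(name): name is "scene" or "top" or "wrist"; returns the picture (400x640x3 uint8, blue, green, red); there is no depth.
- r.camera_info(name): a dict with "fx", "fy", "cx", "cy" (pixels), "R" (3x3) and "t" (3): a world point X has camera coordinates R X + t; the wrist camera has in their place "tool_from_camera" (4x4, takes a point from camera to tool coordinates, whose origin is the TCP and whose axes are the flange's). Camera axes: x right, y down, z forward; pixel columns grow to the right and rows downward; lengths in m; the calibration is good to about 2 mm. The wrist camera is an equidistant fisheye: a pixel r from the principal point sees the ray r / f radians off the axis. A picture is of the moment at which its call begins: read the wrist's pose just before it. camera_info takes no time and is no camera call.
A pose or a line that the arm cannot do raises r.IKError and nothing moves.
- r.finish_job(): hands the job in; it is judged then, once.
The state is a dict: "clock": time; "joint_pos": joint angles; "qvel": joint speeds; "tau": joint torques, N m; "ee_pos": TCP position; "tcp_rot": TCP orientation; "wrist_force": force on the tool from outside, world axes, zero at the start; "wrist_torque": the same for the moment, N m; "gripper_width": opening from 0.0 (shut) to 1.0 (fully open); "grip_force": force on a finger pad.
Only numpy, scipy, OpenCV 4.12 (cv2) and the standard library are available. Lean on these libraries where they do the work, as an engineer would, in place of code of your own. Each camera call takes 0.05 s, during which the arm holds its last target. There are 200 camera calls.

## Task

Lift the plywood tote by its carrying bar and tilt it so that its three loose nuts slide together into the red-painted corner, without spilling any. Finish while still holding it in the air and at rest, tilted by 20 to 50 degrees with the red corner above the blue catch tray and the tote a good 7 cm clear of the bench and touching nothing else, so that someone can pick the nuts out: do not put it down or let go. Leave everything else on the bench where it is.

Things in the scene. Friction and masses are not known exactly. Their poses are not given: they have to be found in the camera images.
- tote: open plywood carrying tote, outside 210 (its x) x 140 (its y), walls 45 tall and 6 thick, floor 6 thick. Over its middle, along its x, runs a dark square-edged wooden carrying bar, 18 wide (y), 22 high (z 99 to 121), 198 long, fixed to a 40 wide upright at each end. Mass 0.3 to 0.5 kg plus the nuts. The +x +y corner is painted red inside and out. Origin: centre of the underside, z up
- handle (a point): middle of the carrying bar, 110 above the tote's underside, on its centre line
- red_corner (a point): inner floor corner of the red corner: at x 99, y 64, z 6 in the tote's frame
- red_foot (a point): outer bottom corner of the red corner: at x 105, y 70, z 0 in the tote's frame
- tray: shallow open blue catch tray fixed to the bench, 220 (its x) x 180 (its y), rim 25 high. Origin: centre of the underside
- nut1: loose steel hexagon nut lying flat in the tote, 24 to 28 across, 13 thick, 34 g; slippery on the tote's floor and walls (friction 0.2 to 0.3). Origin: centre of its underside
- nut2: loose steel hexagon nut lying flat in the tote, 24 to 28 across, 13 thick, 34 g; slippery on the tote's floor and walls (friction 0.2 to 0.3). Origin: centre of its underside
- nut3: loose steel hexagon nut lying flat in the tote, 24 to 28 across, 13 thick, 34 g; slippery on the tote's floor and walls (friction 0.2 to 0.3). Origin: centre of its underside
- screwdriver: bystander: red-handled screwdriver lying on the bench, 190 long, about 30 thick; origin under the middle
- glue: bystander: white glue bottle with an orange cap, 56 across, 160 tall; origin at the centre of its underside
- drill: bystander: red and black cordless drill standing on its battery, about 205 tall, 75 wide, 200 long; origin under the battery
- pot: bystander: dark steel cup, 80 across, 100 tall; origin at the centre of its underside
- offcut: bystander: pale wood offcut, 160 x 45 x 35; origin at the centre of its underside
- bin: bystander: yellow plastic bin of dowels, 150 x 100 x 70 tall; origin at the centre of its underside

How it is judged:
At the end, for the whole second after the job is handed in: Fingers hold the tote: outer red bottom corner over 50 mm up, tilt 15.5 to 55 degrees, each nut within 80 mm of the inner red corner, that corner above the tray's outline, tote touching neither tray nor bystander, tote and nuts under 30 mm/s, tote under 0.15 rad/s (contact force between the fingers and tote above 1 N and height (world z) of red_foot above 0.05 m and angle between tote's own z axis and vertical between 0.27 and 0.96 rad and distance between each of nut1, nut2, nut3 and red_corner below 0.08 m and x of red_corner in the frame of tray between -0.11 and 0.11 m and y of red_corner in the frame of tray between -0.09 and 0.09 m and linear speed of each of tote, nut1, nut2, nut3 below 0.03 m/s and angular speed of tote below 0.15 rad/s and contact force between tote and tray below 0.3 N and contact force between tote and screwdriver below 0.3 N and contact force between tote and glue below 0.3 N and contact force between tote and drill below 0.3 N and contact force between tote and pot below 0.3 N and contact force between tote and offcut below 0.3 N and contact force between tote and bin below 0.3 N); the arm keeps its last pose, push and grip.
It fails at once if a nut leaves the tote (distance between any of nut1, nut2, nut3 and tote above 0.17 m).
It fails at once if another thing on the bench is disturbed (moved over 30 mm) (distance of any of screwdriver, glue, drill, pot, offcut, bin from where it was at the start of the episode above 0.03 m).
It also fails if it takes over 51 s, if anything falls off the work surface, if the arm or the gripper's body presses on something with over 40 N, if the wrist force passes 120 N, or if a joint passes its speed limit or range.

## Working session

There is one attempt and no reset: what is moved stays moved. The work goes in short steps, each a Python script; the robot and the scene stay as the last script left them, time stands still between calls to the robot, and variables do not carry over. Pictures are saved under pics/ and viewed, at most 10 in all, crops included, and the job is handed in when it is done.

```bash
ls; mkdir -p pics; python3 - <<'E'
from rig import r
import cv2
for n in("scene","top"):
    im=r.read_camera(n); cv2.imwrite(f"pics/{n}0.png",im); i=r.camera_info(n); print(n,i)
o=r.observe();print(o["clock"],o["tcp_rot"],o["ee_pos"])
E
```

```text
pics
scene {'fx': 485.1731309772173, 'fy': 485.1731309772173, 'cx': 319.56981009184204, 'cy': 198.59587799229118, 'R': array([[ 0.25825144,  0.96607333, -0.00291853],
       [ 0.83668635, -0.22517187, -0.49925303],
       [-0.4829722 ,  0.12649091, -0.86645132]]), 't': array([-0.15569551, -0.46098052,  2.15850298])}
top {'fx': 425.21175313816, 'fy': 425.21175313816, 'cx': 319.2418595334488, 'cy': 197.6085631436942, 'R': array([[ 0.02292346, -0.99968424,  0.01029236],
       [-0.98443158, -0.02436587, -0.17407116],
       [ 0.17426698, -0.00614181, -0.98467929]]), 't': array([-0.03332504,  0.59059205,  1.30549455])}
0.1 [-3.10917372e+00 -4.38015256e-01  5.47813948e-04] [ 0.17939165 -0.62417904  0.23348334]
```

View pics/scene0.png

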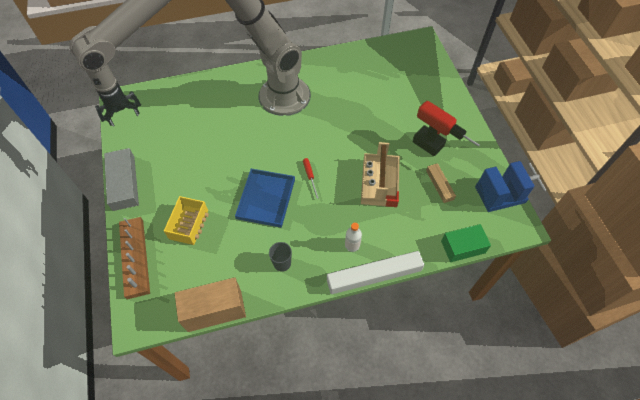

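View pics/top0.png

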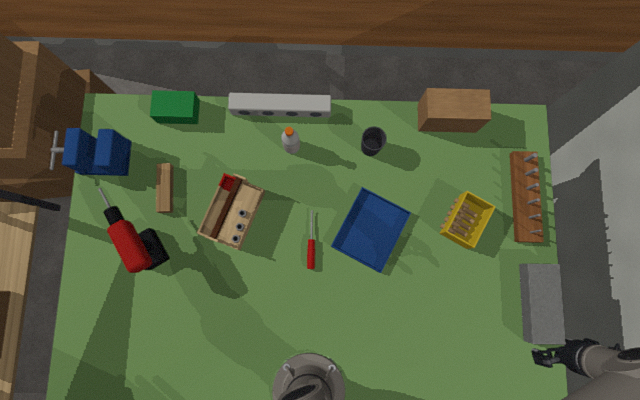

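The scene view shows the tote at about (380,180) and the tray at (266,197). In the top view the tote is at (231,211), with its red corner near (228,183), three nuts near (240,225), and the tray at (371,230). I'll enlarge the tote and tray next.

```bash
python3 - <<'E'
import cv2,numpy as np
t=cv2.imread("pics/top0.png");s=cv2.imread("pics/scene0.png")
a=cv2.resize(t[165:255,190:270],None,fx=5,fy=5,interpolation=cv2.INTER_CUBIC)
b=cv2.resize(s[135:215,350:420],None,fx=5,fy=5,interpolation=cv2.INTER_CUBIC)
b=cv2.copyMakeBorder(b,0,a.shape[0]-b.shape[0],0,0,cv2.BORDER_CONSTANT)
cv2.imwrite("pics/crop.png",np.hstack([a,b]))
h=cv2.cvtColor(t,cv2.COLOR_BGR2HSV)
m=cv2.inRange(h,(100,100,40),(125,255,255)); m[:,:320]=0;m[:,430:]=0
c=max(cv2.findContours(m,0,2)[0],key=cv2.contourArea);print(cv2.minAreaRect(c),cv2.boxPoints(cv2.minAreaRect(c)))
E
```

```text
((370.8023986816406, 229.46212768554688), (56.51014709472656, 67.84300994873047), 27.552810668945312) [[330.0609  246.46657]
 [361.4428  186.318  ]
 [411.54388 212.45769]
 [380.162   272.60626]]
```

View pics/crop.png

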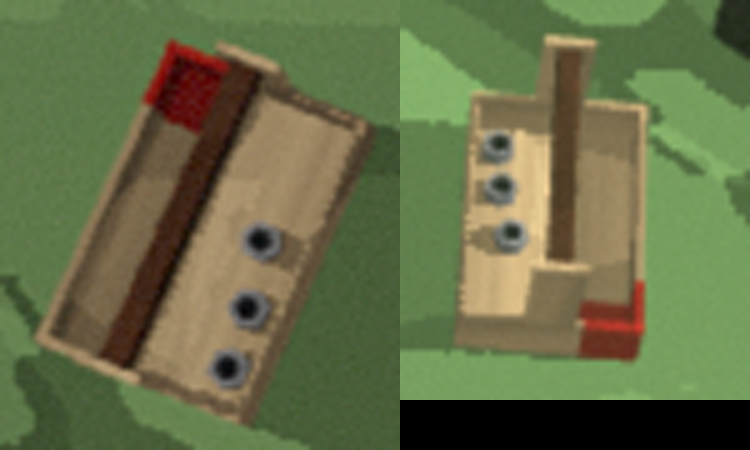

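The top crop shows the red rim corner at pixel (224,173) and the left rim corner at (198,233). The bar runs from (239,178) to (214,238), and the nuts lie along the −y side. Next I compute poses and check that the arm can reach the final tilted pose.

```bash
cat > h.py <<'E'
from rig import r
import numpy as np, cv2
from scipy.spatial.transform import Rotation as Rn
def cast(n,px,z):
    i=r.camera_info(n); d=i["R"].T@np.array([(px[0]-i["cx"])/i["fx"],(px[1]-i["cy"])/i["fy"],1]); c=-i["R"].T@i["t"]
    return c+d*(z-c[2])/d[2]
E
python3 - <<'E'
from h import *
np.set_printoptions(precision=3,suppress=True)
for n in("top","scene"): print(n,-r.camera_info(n)["R"].T@r.camera_info(n)["t"])
for p in[(198,233),(224,173.4),(264,189.4),(239,249.4)]: print("rim top",p,cast("top",p,.045)[:2],cast("top",p,0)[:2])
for p in[(364.4,154),(399.6,156.6)]: print("rim scene",p,cast("scene",p,.045)[:2])
for n,(x0,x1,y0,y1) in dict(top=(190,270,165,255),scene=(350,420,135,215)).items():
    im=cv2.imread(f"pics/{n}0.png"); h=cv2.cvtColor(im,cv2.COLOR_BGR2HSV)
    m=cv2.inRange(h,(0,90,20),(20,255,110)); m2=np.zeros_like(m); m2[y0:y1,x0:x1]=m[y0:y1,x0:x1]
    m2=cv2.morphologyEx(m2,cv2.MORPH_OPEN,np.ones((2,2)))
    cs=sorted(cv2.findContours(m2,0,2)[0],key=cv2.contourArea)[-2:]
    for c in cs:
        R=cv2.minAreaRect(c); B=cv2.boxPoints(R); B=B[np.argsort(B[:,1])]; e=[B[:2].mean(0),B[2:].mean(0)]
        P=[cast(n,q,.117)[:2] for q in e]; print(n,R,cv2.contourArea(c),P,(P[0]+P[1])/2,np.linalg.norm(P[0]-P[1]))
for p in[(330.06,246.47),(361.44,186.3),(411.5,212.5),(380.2,272.6)]: print("tray",cast("top",p,.025)[:2])
E
```

```text
top [ 0.355 -0.011  1.389]
scene [ 1.468 -0.226  1.64 ]
rim top (198, 233) [0.47 0.36] [0.474 0.373]
rim top (224, 173.4) [0.664 0.29 ] [0.675 0.301]
rim top (264, 189.4) [0.615 0.159] [0.624 0.165]
rim top (239, 249.4) [0.421 0.228] [0.424 0.236]
rim scene (364.4, 154) [0.427 0.233]
rim scene (399.6, 156.6) [0.476 0.365]
top ((246.50001525878906, 233.00001525878906), (2.519432544708252, 37.1616325378418), 23.629377365112305) 48.0 [array([0.519, 0.176]), array([0.416, 0.215])] [0.467 0.196] 0.10994151715767334
top ((224.5409698486328, 206.45083618164062), (30.344741821289062, 69.65206909179688), 39.80556869506836) 1049.0 [array([0.63 , 0.204]), array([0.463, 0.328])] [0.546 0.266] 0.20778579649542336
scene ((392.5, 205.0), (4.0, 11.0), 90.0) 42.0 [array([0.706, 0.245]), array([0.721, 0.239])] [0.713 0.242] 0.016505857292913245
scene ((383.5576171875, 166.50221252441406), (4.458242893218994, 41.16187286376953), 2.2025978565216064) 142.5 [array([0.458, 0.298]), array([0.633, 0.232])] [0.545 0.265] 0.18672579217250437
tray [ 0.438 -0.058]
tray [ 0.637 -0.157]
tray [ 0.554 -0.32 ]
tray [ 0.36  -0.218]
```

```bash
cat >> h.py <<'E'
H=np.array([.544,.2615,0.]); YAW=np.radians(-20.6); TRAY=np.array([.497,-.188,0])
FLIP=[np.diag([1.,-1,-1]),np.diag([-1.,1,-1])]
GZ=.114   # TCP height in the tote frame
def tote_R(psi,th,phi): return Rn.from_euler('z',psi).as_matrix()@Rn.from_rotvec(th*np.array([-np.sin(phi),np.cos(phi),0])).as_matrix()
def tcp(R,o,f): return o+R@np.array([0,0,GZ]), Rn.from_matrix(R@FLIP[f]).as_rotvec()
def final(psi,th,phi,f,z=.12):   # red corner over the tray, red foot at height z
    R=tote_R(psi,th,phi); o=TRAY-R@np.array([.099,.064,.006]); o[2]=z-(R@np.array([.105,.07,0]))[2]
    return tcp(R,o,f)
E
python3 - <<'E'
from h import *
np.set_printoptions(precision=2,suppress=True)
D=np.radians
for f in(0,1):
    g=tcp(tote_R(YAW,0,0),H,f); print("grasp",f,g[0],r.inverse_kinematics(*g), r.inverse_kinematics(g[0]+[0,0,.13],g[1]))
    for psi in range(-180,180,20):
        q=r.inverse_kinematics(*final(D(psi),D(38),D(42),f))
        if q is not None: print(f,psi,final(D(psi),D(38),D(42),f)[0],np.array(q))
E
```

```text
grasp 0 [0.54 0.26 0.11] [ 0.18  0.6  -0.96  1.76  0.55  1.08 -2.9 ] [ 0.33  0.56 -1.22  1.62  0.53  1.35 -2.89]
0 -180 [ 0.53 -0.19  0.29] [ 0.89  0.15 -0.29  1.91 -0.71  1.04  2.53]
0 -160 [ 0.53 -0.17  0.29] [ 1.5   0.45 -1.15  1.76 -0.28  1.14  2.43]
0 -140 [ 0.52 -0.17  0.29] [ 1.38  0.58 -1.15  1.63 -0.14  1.35  2.57]
0 -120 [ 0.51 -0.16  0.29] [-0.16  0.66  1.06  1.55 -0.83  1.9  -2.69]
0 -100 [ 0.5  -0.16  0.29] [ 0.32  0.49  0.17  1.45 -0.4   1.8  -2.79]
0 -80 [ 0.49 -0.16  0.29] [ 0.31  0.52  0.06  1.39 -0.22  1.87 -2.59]
0 -60 [ 0.48 -0.16  0.29] [ 0.31  0.52 -0.06  1.39 -0.02  1.89 -2.38]
0 -40 [ 0.47 -0.17  0.29] [ 0.29  0.5  -0.17  1.43  0.18  1.88 -2.16]
0 -20 [ 0.47 -0.18  0.29] [ 0.29  0.45 -0.28  1.51  0.36  1.82 -1.94]
0 0 [ 0.47 -0.19  0.29] [ 0.34  0.38 -0.42  1.62  0.53  1.73 -1.74]
0 20 [ 0.47 -0.2   0.29] [ 0.46  0.31 -0.61  1.75  0.68  1.6  -1.54]
0 40 [ 0.47 -0.21  0.29] [ 0.57  0.2  -0.73  1.89  0.78  1.41 -1.29]
0 60 [ 0.48 -0.22  0.29] [ 0.7   0.07 -0.78  2.01  0.8   1.13 -0.99]
0 80 [ 0.49 -0.22  0.29] [ 0.77 -0.06 -0.73  2.12  0.72  0.8  -0.58]
0 100 [ 
[... 943 characters left out ...]
 0.83]
1 -20 [ 0.47 -0.18  0.29] [ 0.51  0.49 -0.61  1.5   0.45  1.88  1.09]
1 0 [ 0.47 -0.19  0.29] [ 0.5   0.42 -0.64  1.62  0.59  1.77  1.34]
1 20 [ 0.47 -0.2   0.29] [ 0.83  0.47 -1.16  1.74  0.84  1.77  1.45]
1 40 [ 0.47 -0.21  0.29] [ 0.9   0.31 -1.16  1.88  0.88  1.52  1.76]
1 60 [ 0.48 -0.22  0.29] [ 1.04  0.12 -1.16  2.01  0.86  1.18  2.12]
1 80 [ 0.49 -0.22  0.29] [-1.11 -0.2   1.01  2.15  0.95  1.    2.37]
1 100 [ 0.51 -0.22  0.29] [ 1.4  -0.22 -1.09  2.17  0.11  0.46 -2.79]
1 120 [ 0.52 -0.21  0.29] [ 0.96 -0.14 -0.57  2.18 -0.25  0.42 -2.06]
1 140 [ 0.52 -0.21  0.29] [ 0.79 -0.07 -0.29  2.14 -0.65  0.57 -1.32]
1 160 [ 0.53 -0.2   0.29] [ 0.81  0.03 -0.23  2.04 -0.76  0.81 -0.88]
```

```bash
python3 - <<'E'
from h import *
np.set_printoptions(precision=3,suppress=True)
p=r.observe()["ee_pos"]; r.line_to([p[0],p[1],.34],rate=.2)
q=np.array(r.observe()["joint_pos"]); q[0]=-.45; q[6]+=0.; r.movej(q)
o=r.observe(); print(o["clock"],o["ee_pos"],o["joint_pos"])
P,A=tcp(tote_R(YAW,0,0),H,1); P2,A2=tcp(tote_R(YAW,0,0),H,0); P=P+[0,0,.15]
for a in(A2,A): print(r.inverse_kinematics(P,a))
q=r.inverse_kinematics(P,A); r.movej(q)
o=r.observe(); print(o["clock"],o["ee_pos"],P,o["tcp_rot"],A)
i=r.camera_info("wrist"); im=r.read_camera("wrist"); cv2.imwrite("pics/w1.png",im); print(i)
cv2.imwrite("pics/t1.png",r.read_camera("top"))
E
```

```text
4.0833 [0.611 0.22  0.339] [-0.449  0.346  0.052  1.385 -0.017  1.414 -0.052]
[-0.812  0.311  0.374  1.622 -0.119  1.231 -2.345]
[-0.428  0.297 -0.115  1.611  0.036  1.236  0.661]
4.8 [0.545 0.261 0.265] [0.544 0.262 0.264] [0.566 3.089 0.   ] [0.562 3.091 0.   ]
{'fx': 309.70691628693146, 'fy': 309.70691628693146, 'cx': 320.03328853894953, 'cy': 198.12498168042927, 'tool_from_camera': array([[ 0.001, -0.962, -0.272,  0.069],
       [ 1.   ,  0.001,  0.   , -0.001],
       [ 0.   , -0.272,  0.962, -0.14 ],
       [ 0.   ,  0.   ,  0.   ,  1.   ]])}
```

View pics/w1.png

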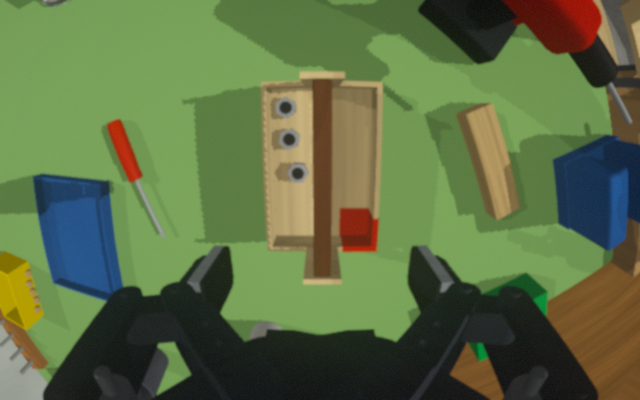

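The wrist view shows the bar upright at column 322, from row 78 to row 280, midway between the fingers, with the nuts to its left. I'll cast the bar ends to confirm the position, then grasp and do a small test lift.

```bash
cat >> h.py <<'E'
def castw(px,z,o):
    i=r.camera_info("wrist"); d=np.array([px[0]-i["cx"],px[1]-i["cy"]]); rr=np.hypot(*d); a=rr/i["fx"]
    v=np.r_[d/rr*np.sin(a),np.cos(a)]; T=i["tool_from_camera"]; R=Rn.from_rotvec(o["tcp_rot"]).as_matrix()
    c=o["ee_pos"]+R@T[:3,3]; w=R@T[:3,:3]@v; return c+w*(z-c[2])/w[2]
E
python3 - <<'E'
from h import *
np.set_printoptions(precision=3,suppress=True)
o=r.observe(); a,b=castw((322,79),.121,o),castw((322,278),.121,o); m=(a+b)/2
print(a,b,m,np.linalg.norm(a-b),np.degrees(np.arctan2(*(b-a)[1::-1])))
if np.linalg.norm(m[:2]-H[:2])<.015:
    g=np.array([m[0],m[1],GZ]); _,A=tcp(tote_R(YAW,0,0),H,1)
    r.line_to(g,A,rate=.1); r.set_gripper(0.)
    o=r.observe(); print(o["clock"],o["ee_pos"],o["gripper_width"],o["grip_force"],o["wrist_force"])
    r.line_to(g+[0,0,.12],rate=.08)
    o=r.observe(); print(o["clock"],o["ee_pos"],o["gripper_width"],o["grip_force"],o["wrist_force"],o["wrist_torque"])
    D=np.radians
    for psi in(-140,-120,-100,-80,-20,0): print(psi,r.inverse_kinematics(*final(D(psi),D(38),D(42),1)))
E
```

```text
[0.452 0.297 0.121] [0.639 0.226 0.121] [0.546 0.262 0.121] 0.19894244620460147 -20.62747357321329
7.1833 [0.546 0.262 0.114] 0.18757611665456156 61.58683776855469 [ 0.48   2.045 -0.585]
8.8333 [0.545 0.261 0.233] 0.18733081264583515 60.92671036720276 [-0.258 -0.156 -5.897] [ 0.01  -0.095 -0.014]
-140 [ 0.303  0.366  0.356  1.657 -0.689  1.539 -0.047]
-120 [ 0.292  0.445  0.31   1.538 -0.571  1.694  0.164]
-100 [ 0.257  0.501  0.265  1.448 -0.428  1.808  0.383]
-80 [ 0.208  0.529  0.219  1.398 -0.262  1.875  0.615]
-20 [0.05  0.439 0.058 1.519 0.277 1.776 1.305]
0 [0.001 0.36  0.02  1.633 0.43  1.656 1.517]
```

```bash
python3 - <<'E'
from h import *
np.set_printoptions(precision=3,suppress=True)
D=np.radians; psi=D(-125)
def s(t): o=r.observe(); print(t,o["clock"],o["ee_pos"],o["grip_force"],o["wrist_force"],o["wrist_torque"])
P,A=final(psi,0,0,1); r.line_to(P,A,rate=.12); s("carry")
for th,ph in((20,70),(30,55),(40,42)):
    P,A=final(psi,D(th),D(ph),1); r.line_to(P,A,rate=.04); s(th)
r.dwell(.8); s("settle")
for n in("top","scene","wrist"): cv2.imwrite(f"pics/{n}2.png",r.read_camera(n))
w=cv2.imread("pics/wrist2.png"); t=cv2.imread("pics/top2.png")
cv2.imwrite("pics/c2.png",np.hstack([cv2.resize(w[40:320,170:490],(400,350)),cv2.resize(t[150:290,300:440],(350,350),interpolation=cv2.INTER_CUBIC)]))
E
```

```text
carry 11.775 [ 0.501 -0.07   0.234] 60.94085097312927 [-0.021 -0.79  -6.145] [-0.057  0.005  0.042]
20 13.2 [ 0.526 -0.105  0.262] 60.96179723739624 [-0.601 -0.071 -6.611] [-0.848 -0.56  -0.062]
30 14.1833 [ 0.525 -0.134  0.277] 60.985000133514404 [ 1.105  0.639 -6.334] [-1.527 -0.676 -0.073]
40 15.2083 [ 0.514 -0.165  0.288] 61.08654499053955 [-0.114 -0.046 -5.181] [-1.638 -0.173 -0.051]
settle 16.0083 [ 0.513 -0.166  0.288] 61.083229780197144 [-0.749 -0.912 -5.141] [-1.735 -0.166  0.014]
```

View pics/c2.png

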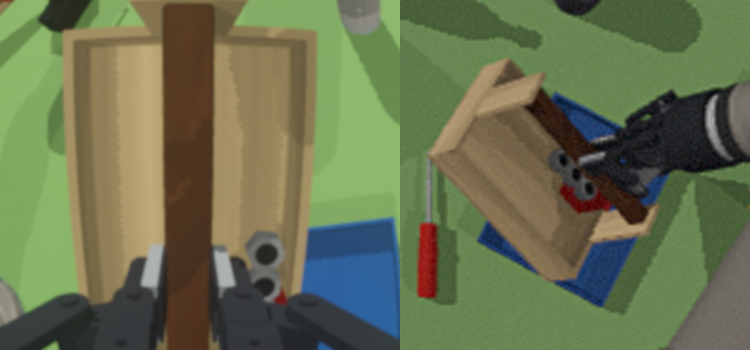

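View pics/scene2.png

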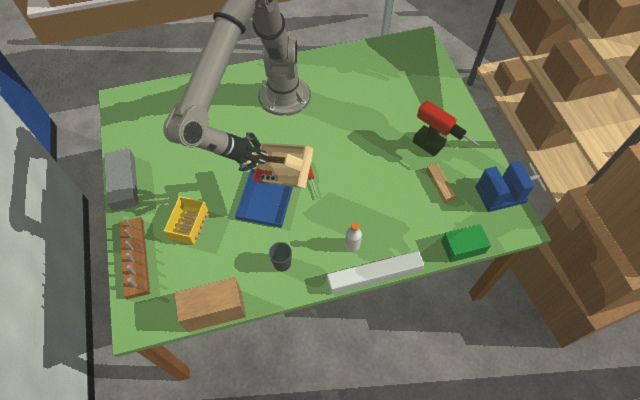

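The top crop shows the tote held tilted over the tray, with the three nuts in a row running into the red corner at about top pixels (364,214), (370,220) and (374,225). The scene view shows everything else still in place. I'll cast these onto the tilted floor to get each nut's distance from the corner.

```bash
python3 - <<'E'
from h import *
t=cv2.imread("pics/top2.png");w=cv2.imread("pics/wrist2.png")
cv2.imwrite("pics/c3.png",np.hstack([cv2.resize(t[200:240,350:390],(400,400),interpolation=cv2.INTER_CUBIC),cv2.resize(w[210:310,340:440],(400,400),interpolation=cv2.INTER_CUBIC)]))
E
```

```text
(no output)
```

View pics/c3.png

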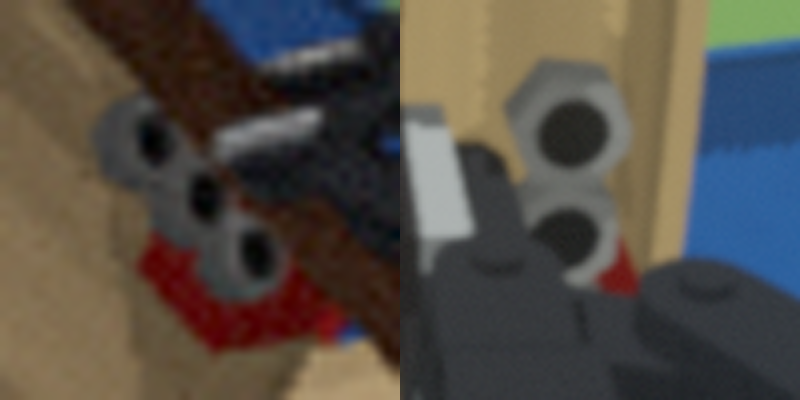

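```bash
cat > nuts.py <<'E'
from h import *
np.set_printoptions(precision=3,suppress=True)
def go(top,wr,h=.019):
    o=r.observe(); R=Rn.from_rotvec(o["tcp_rot"]).as_matrix()@FLIP[1].T; org=o["ee_pos"]-R@[0,0,GZ]
    def hit(f):
        a,b=R.T@(f(.5)-org),R.T@(f(.0)-org); s=(h-a[2])/(b[2]-a[2]); p=a+s*(b-a); return p,np.linalg.norm(p-[.099,.064,h])
    for p in top: print("top",*hit(lambda z:cast("top",p,z)))
    for p in wr: print("wrist",*hit(lambda z:castw(p,z,o)))
    print("tilt",np.degrees(np.arccos(R[2,2])),"foot",org+R@[.105,.07,0],"corner",org+R@[.099,.064,.006],R[2])
E
python3 - <<'E'
from nuts import *
go([(365.3,214.2),(370.6,219.8),(376,225.3)],[(383.5,243),(381,269)])
# check against tote features: red-corner wrist/top tote bar end not needed here
E
```

```text
top [0.039 0.052 0.019] 0.06135742621195216
top [0.064 0.053 0.019] 0.036300049381558314
top [0.09  0.055 0.019] 0.012450506856164908
wrist [0.038 0.053 0.019] 0.06186957615411092
wrist [0.063 0.053 0.019] 0.03747076873635024
tilt 39.99909760419303 foot [ 0.498 -0.191  0.12 ] corner [ 0.497 -0.188  0.13 ] [-0.478 -0.43   0.766]
```

Both views agree: the nuts are at about 12, 37 and 62 mm from the red corner, against a limit of 80. The tilt is 40° and the foot is 120 mm up over the tray centre. One last check that nothing is creeping, then I hand it in.

```bash
python3 - <<'E'
from h import *
r.dwell(1.0); a=r.read_camera("wrist"); d=cv2.absdiff(cv2.GaussianBlur(a,(5,5),0),cv2.GaussianBlur(cv2.imread("pics/wrist2.png"),(5,5),0))
print(d[40:320,170:490].max(),d[40:320,170:490].mean())
o=r.observe(); print(o["clock"],o["grip_force"],abs(np.array(o["qvel"])).max())
if d[40:320,170:490].mean()<3: print(r.finish_job())
E
```

```text
35 0.3100186011904762
17.2083 61.08159899711609 0.0017072186925100158
the job is handed in; nothing more can be done
None
```

The job is handed in at about 17 s of the 51 s allowed: the arm is holding the tote still at a 40° tilt, its red corner about 120 mm above the bench over the tray, with all three nuts in that corner (farthest about 62 mm away, limit 80) and nothing else seen to have moved.

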